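# Find the loaded grinding jar by weight and clamp it in the mill

### The job

One of the three identical white grinding jars has the heavy steel puck in it, the other two hold light plastic ones: find it by feeling their weight in the hand, and stand it upright on the round sprung seat of the mill, which sinks fully under it. Then slide the clamp gently by its black handle until the jar is held snugly between the clamp jaw and the fixed stop. Never leave a light jar on the seat; the light jars end up standing where they stood, and everything else stays where it is.

Things in the scene. Friction and masses are not known exactly. Their poses are not given: they have to be found in the camera images.
- jar_a: one of three identical closed white plastic grinding jars: plain upright cylinder, 60 mm across, 85 mm high, a thin grey line 61 mm up where the fixed lid begins. Origin: centre of its underside, z up. A hidden puck inside: with the steel one the jar weighs 0.5 to 0.75 kg, with a plastic one 0.15 to 0.25 kg
- jar_b: one of three identical closed white plastic grinding jars: plain upright cylinder, 60 mm across, 85 mm high, a thin grey line 61 mm up where the fixed lid begins. Origin: centre of its underside, z up. A hidden puck inside: with the steel one the jar weighs 0.5 to 0.75 kg, with a plastic one 0.15 to 0.25 kg
- jar_c: one of three identical closed white plastic grinding jars: plain upright cylinder, 60 mm across, 85 mm high, a thin grey line 61 mm up where the fixed lid begins. Origin: centre of its underside, z up. A hidden puck inside: with the steel one the jar weighs 0.5 to 0.75 kg, with a plastic one 0.15 to 0.25 kg
- station: the mill: grey base, x +-65 mm, y -165 to +70 mm, 35 mm high. Origin on the bench under the seat centre; the clamp closes along its +y. Steel fixed stop: face (70 mm wide, looks to -y) at y = +40 mm, top 75 mm up. White drive housing: x +85 to +175, y -130 to +70 mm, 55 mm high (knob to 67). A jar held against the stop has its axis at y = +10 mm
- seat (a joint): downward travel of the sprung seat: 0 = up (unloaded), 0.008 m = fully down; only the weight of the loaded jar takes it fully down, a light jar barely moves it
- seat_top (a point): centre of the top face of the seat, a flat aluminium disc 90 mm across, 45 mm above the bench when up, 37 mm when down
- jaw (a joint): clamp slide position in m: grows as the jaw moves along the mill's +y towards the stop; 0 = fully open, range 0 to 0.06, about 0.040 when a jar is held against the stop. It stays where it is left; about 3 N of friction
- jaw_face (a point): centre of the clamp jaw's flat face (60 mm wide in x, 27 mm high, 47 to 74 mm above the bench), which looks to the mill's +y; axes as the mill's. With the slide at 0 the face is at y = -60 mm in the mill's frame
- jaw_handle (a point): grip point of the clamp's upright black handle: a block 24 mm (mill's x) by 18 mm (mill's y) rising from 58 to 110 mm above the bench; this point is on its axis 95 mm above the bench, 58 mm behind the jaw face. Axes as the mill's
- spatula: bystander: steel lab spatula lying on the bench, 155 mm long, 14 mm wide, 8 mm high; origin under its middle, along its x axis
- brush: bystander: flat cleaning brush with a wooden handle lying on the bench, 160 mm long along its x axis; origin on the bench near its middle
- amber: bystander: amber bottle, 60 mm across, 130 mm high; origin at the centre of its underside
- beaker: bystander: glass beaker, 70 mm across, 85 mm high; origin at the centre of its underside
- mortar: bystander: white ceramic mortar bowl, 90 mm across, 50 mm high; origin at the centre of its underside
- dish: bystander: flat glass dish, 80 mm across, 18 mm high; origin at the centre of its underside
Things that resemble listed ones, but are neither listed nor needed, are in the scene too. Leave any pink or red look-alike of the jar_b alone.

How it is judged (in metres and radians):
On the way, in this order (a step that is already met when the one before it is completed fails the run):
1. the loaded jar stands upright on the seat, which is down (value of joint seat above 0.006 m and ((x of jar_a in the frame of station between -0.02 and 0.02 m and horizontal distance between jar_a and seat_top below 0.03 m and angle between jar_a's own z axis and vertical below 0.08 rad and height (world z) of jar_a between 0.03 and 0.045 m) or (x of jar_b in the frame of station between -0.02 and 0.02 m and horizontal distance between jar_b and seat_top below 0.03 m and angle between jar_b's own z axis and vertical below 0.08 rad and height (world z) of jar_b between 0.03 and 0.045 m) or (x of jar_c in the frame of station between -0.02 and 0.02 m and horizontal distance between jar_c and seat_top below 0.03 m and angle between jar_c's own z axis and vertical below 0.08 rad and height (world z) of jar_c between 0.03 and 0.045 m))), for 0.2 s.
2. the clamp jaw holds the jar against the fixed stop (value of joint seat above 0.006 m and ((x of jar_a in the frame of station between -0.02 and 0.02 m and horizontal distance between jar_a and seat_top below 0.03 m and angle between jar_a's own z axis and vertical below 0.08 rad and height (world z) of jar_a between 0.03 and 0.045 m and y of jar_a in the frame of station above 0.007 m and y of jar_a in the frame of jaw_face below 0.033 m and linear speed of each of jar_a, jar_b, jar_c below 0.02 m/s and distance of each of jar_b, jar_c from where it was at the start of the episode below 0.04 m and angle between each of jar_b, jar_c's own z axis and vertical below 0.1 rad) or (x of jar_b in the frame of station between -0.02 and 0.02 m and horizontal distance between jar_b and seat_top below 0.03 m and angle between jar_b's own z axis and vertical below 0.08 rad and height (world z) of jar_b between 0.03 and 0.045 m and y of jar_b in the frame of station above 0.007 m and y of jar_b in the frame of jaw_face below 0.033 m and linear speed of each of jar_b, jar_a, jar_c below 0.02 m/s and distance of each of jar_a, jar_c from where it was at the start of the episode below 0.04 m and angle between each of jar_a, jar_c's own z axis and vertical below 0.1 rad) or (x of jar_c in the frame of station between -0.02 and 0.02 m and horizontal distance between jar_c and seat_top below 0.03 m and angle between jar_c's own z axis and vertical below 0.08 rad and height (world z) of jar_c between 0.03 and 0.045 m and y of jar_c in the frame of station above 0.007 m and y of jar_c in the frame of jaw_face below 0.033 m and linear speed of each of jar_c, jar_a, jar_b below 0.02 m/s and distance of each of jar_a, jar_b from where it was at the start of the episode below 0.04 m and angle between each of jar_a, jar_b's own z axis and vertical below 0.1 rad))), for 0.2 s.
At the end, for the whole second after the job is handed in: Loaded jar at rest, upright (0.08 rad) on the seat, within 20 mm of its centre in the mill's x, seat down over 6 of 8 mm; jar within 3 mm of the stop, jaw within 3 mm of the jar; both light jars upright on the bench within 40 mm of where they stood (all of step 2); the robot touches nothing.
It fails at once if a jar is pressed against the mill with more than 40 N (contact force between any of jar_a, jar_b, jar_c and station above 40 N).
It fails at once if a light jar is left on the seat (stands on it with the hand withdrawn and the seat still up) ((horizontal distance between jar_a and seat_top below 0.05 m and height (world z) of jar_a between 0.03 and 0.06 m and distance between the grasp point and jar_a above 0.14 m and value of joint seat below 0.005 m) or (horizontal distance between jar_b and seat_top below 0.05 m and height (world z) of jar_b between 0.03 and 0.06 m and distance between the grasp point and jar_b above 0.14 m and value of joint seat below 0.005 m) or (horizontal distance between jar_c and seat_top below 0.05 m and height (world z) of jar_c between 0.03 and 0.06 m and distance between the grasp point and jar_c above 0.14 m and value of joint seat below 0.005 m)).
It fails at once if a bystander is moved by more than 40 mm (distance of any of spatula, brush, amber, beaker, mortar, dish from where it was at the start of the episode above 0.04 m).
It also fails if it takes over 72 s, if anything falls off the work surface, if the arm or the gripper's body presses on something with over 40 N, if the wrist force passes 120 N, or if a joint passes its speed limit or range.

### The arm

A 6-joint arm with a two-finger parallel gripper is mounted at the origin on the work surface. World frame = base frame: x ahead of the robot, y to its left, z up, the work surface at z = 0. Lengths are in m, angles in degrees, forces in N, time in s.
With the tool pointing down it reaches from about 0.3 to 0.875 m from the base axis. Payload 6.4 kg.
Tool frame: the origin (TCP) lies on the centre line of the jaws, within the pads' length; the fingertips stand 19 mm ahead of it and the grasp point (between the pads) is the TCP; z points along the fingers, y is the line along which they close (so a half turn about z gives the same grasp; the last joint's range is limited). The gripper opens to 88 mm and grips with 3 to 60 N. Pads are 18 mm wide; open, the fingers measure 123 mm over their backs; the gripper's body (75 mm by 187 mm) begins 45 mm behind the grasp point.
Start: joints at [55.732, 10.359, 92.074, -0, 77.567, -11.82], TCP at [0.22, 0.531, 0.258] pointing down, gripper open.
Joint ranges: [-171.53, 171.53], [-51.25, 118.39], [17.06, 147.69], [-65.23, 245.23], [0, 150.52], [-178.68, 178.68]. Speed limits (degrees/s): [147.25, 147.25, 172.46, 180, 180, 180].

### API

Orientations are given as [roll, pitch, yaw] about the fixed x, y, z axes, in that order (R = Rz(yaw) Ry(pitch) Rx(roll)).
In Python, from workcell import telemetry, read_camera, calibration, close_job, nets gives the robot as it stands.
- The arm moves only by the shell command python3 -m jog 'ROWS' [FORCE]. ROWS is JSON, a list of rows, each an object with "claw": the closure, from 0 (fully open) to 1 (shut); "delta_pos": the shift along the tool's x, y, z in m, a list of three; "turn": the turn about the tool's z in rad. In form: [{"claw": claw, "delta_pos": [tx, ty, tz], "turn": turn}, ...]. A call has 1 to 5 rows; each row shifts and turns the commanded pose from where the row before left it, along the tool's axes as they then stand; what a row does not reach is not made up. A row lasts 1/10 s, in which the tool goes at most 50 mm and 8.59 degrees, less where a joint would pass 70% of its speed; a pose out of reach is approached as far as the arm can. A call is refused whole if a number of a shift passes 0.05 or a number of a turn 0.15, either way. A call with a gripper value outside its range is refused whole. The fingers move at their own pace and stop on an object; FORCE is the grip in N (left out, the last holds). Time passes only in rows, so rows that do not move let the fingers close. It gives the time, the measured TCP pose, the force, the opening and the grip force at its end, in the units of the state.
- telemetry.read_state(): the state, without advancing time (a new reading comes with each control period).
- read_camera(name): name is "scene" or "top" or "wrist"; returns (picture, depth): 420x560x3 uint8, blue, green, red; 420x560 float32, m along the optical axis (not along the pixel's ray), 0 where there is no reading.
- calibration(name): a dict with "intrinsics" (3x3 intrinsics, pixels), "T" (4x4, takes a point from camera to world coordinates). Camera axes: x right, y down, z forward; pixel columns grow to the right and rows downward; lengths in m; the calibration is good to about 2 mm. A picture is of the moment at which its call begins: read the wrist's pose just before it. calibration takes no time and is no camera call; for the wrist camera it gives the pose at the moment of the call.
- close_job(): hands the job in; it is judged then, once.
Trained networks look in the newest picture that a camera, given by its name, has taken for a name from the list of things; names that differ only in an ending like _2 or _b are one class to them, and where a whole thing is asked for, a point or a joint stands for the part that bears it (a point fixed in the world has none). Each returns a list of dicts, best first, with "p" (0 to 1); they miss things now and then, are a little off and sometimes report something else, mostly with a low value. They report only what shows in the picture. A call takes as long as a camera call. They do not tell look-alikes from the thing itself.
- nets.find_in(camera, name): "box" ([left, top, right, bottom] in pixels, round what is visible of it).
- nets.pinpoint(camera, name): "position" ([column, row] in pixels: a listed point, or the origin of a listed thing).
The state is a dict: "clock": time; "qpos": joint angles; "qd": joint speeds; "joint_torque": joint torques, N m; "ee_pos": TCP position; "tcp_rot": TCP orientation; "force": force on the tool from outside, world axes, zero at the start; "torque": the same for the moment, N m; "width": finger opening in m; "grasp_force": force on a finger pad.
Only numpy, scipy, OpenCV 4.12 (cv2) and the standard library are available. Lean on these libraries where they do the work, as an engineer would, in place of code of your own. Each camera call takes 0.05 s, during which the arm holds its last target. There are 200 camera calls.

## Working session

There is one attempt and no reset: what is moved stays moved. The work goes in short steps, Python scripts to look and compute and a shell command to move; the robot and the scene stay as the last step left them, time stands still between calls to the robot, and variables do not carry over. Pictures are saved under pics/ and viewed, at most 10 in all, crops included, and the job is handed in when it is done.

```bash
mkdir -p pics
cat > h.py <<'E'
import numpy as np, cv2
from workcell import telemetry, read_camera, calibration, close_job, nets
def w(cam,u,v,z=None,d=None):
    c=calibration(cam);K=np.array(c["intrinsics"]);T=np.array(c["T"])
    r=T[:3,:3]@np.linalg.solve(K,[u,v,1.]);o=T[:3,3]
    s=d if d is not None else (z-o[2])/r[2]
    return o+s*r
E
python3 - <<'E'
from h import *
s=telemetry.read_state();print({k:np.round(v,3).tolist() for k,v in s.items()})
for c in ("top","scene"):
    p,d=read_camera(c);cv2.imwrite(f"pics/{c}0.png",p);np.save(f"{c}_d.npy",d)
    T=np.array(calibration(c)["T"]);print(c,T.round(3).tolist())
    for n in ("jar_a","station","spatula","brush","amber","beaker","mortar","dish"):
        for b in nets.find_in(c,n): 
            if b["p"]>.3: print(c,n,np.round(b["box"]).astype(int).tolist(),round(b["p"],2))
    for n,z in (("seat_top",.045),("jaw_face",.06),("jaw_handle",.095),("station",0),("jar_a",0)):
        for b in nets.pinpoint(c,n):
            if b["p"]>.3: print(c,n,np.round(b["position"]),round(b["p"],2),w(c,*b["position"],z=z).round(3))
E
```

```text
{'clock': 0.0, 'qpos': [55.732, 10.4, 92.131, -0.001, 77.567, -11.821], 'qd': [0.017, 0.007, 0.038, -0.034, -0.072, -0.039], 'joint_torque': [0.0, -43.385, -34.185, 0.07, 0.039, -0.0], 'ee_pos': [0.219, 0.531, 0.257], 'tcp_rot': [-179.903, -0.019, 157.553], 'force': [0.207, 0.19, 0.073], 'torque': [0.008, 0.073, 0.012], 'grasp_force': 0.0, 'width': 0.088}
top [[-0.024, -0.987, 0.156, 0.369], [-0.999, 0.028, 0.024, 0.038], [-0.028, -0.156, -0.987, 1.167], [0.0, 0.0, 0.0, 1.0]]
top jar_a [174, 276, 204, 302] 0.96
top jar_a [277, 188, 303, 216] 0.88
top jar_a [230, 253, 255, 280] 0.84
top jar_a [161, 219, 194, 244] 0.76
top jar_a [264, 267, 286, 293] 0.75
top jar_a [286, 240, 308, 265] 0.6
top jar_a [229, 206, 256, 231] 0.59
top station [372, 138, 487, 244] 0.89
top spatula [267, 195, 270, 254] 0.67
top brush [201, 206, 220, 265] 0.67
top amber [100, 185, 140, 212] 0.59
top amber [440, 193, 471, 217] 0.56
top beaker [178, 142, 209, 171] 0.88
top beaker [229, 203, 254, 230] 0.52
top mortar [280, 127, 317, 160] 0.57
top mortar [161, 218, 196, 247] 0.45
top dish [232, 143, 261, 174] 0.83
t
[... 1072 characters left out ...]
ene beaker [384, 200, 412, 239] 0.6
scene beaker [307, 178, 330, 212] 0.52
scene mortar [285, 263, 324, 298] 0.78
scene mortar [417, 141, 445, 185] 0.58
scene dish [331, 237, 366, 263] 0.65
scene jaw_face [121. 284.] 0.89 [ 0.543 -0.359  0.06 ]
scene jaw_handle [ 90. 293.] 0.69 [ 0.554 -0.414  0.095]
scene station [152. 277.] 0.58 [ 0.523 -0.3    0.   ]
scene jar_a [294. 172.] 0.94 [ 0.393  0.173 -0.   ]
scene jar_a [279. 232.] 0.93 [0.557 0.035 0.   ]
scene jar_a [255. 200.] 0.79 [0.432 0.026 0.   ]
scene jar_a [325. 146.] 0.75 [0.347 0.312 0.   ]
scene jar_a [262. 178.] 0.7 [0.367 0.079 0.   ]
scene jar_a [359. 174.] 0.65 [0.493 0.341 0.   ]
scene jar_a [318. 206.] 0.58 [0.535 0.17  0.   ]
```

Run:
```python
import cv2
p=cv2.imread("pics/top0.png")[110:320,80:500];cv2.imwrite("pics/topc.png",cv2.resize(p,(800,400),interpolation=cv2.INTER_CUBIC))
p=cv2.imread("pics/scene0.png")[100:390,60:460];cv2.imwrite("pics/scenec.png",cv2.resize(p,(800,580),interpolation=cv2.INTER_CUBIC))
```

```text
(no output)
```

View pics/topc.png

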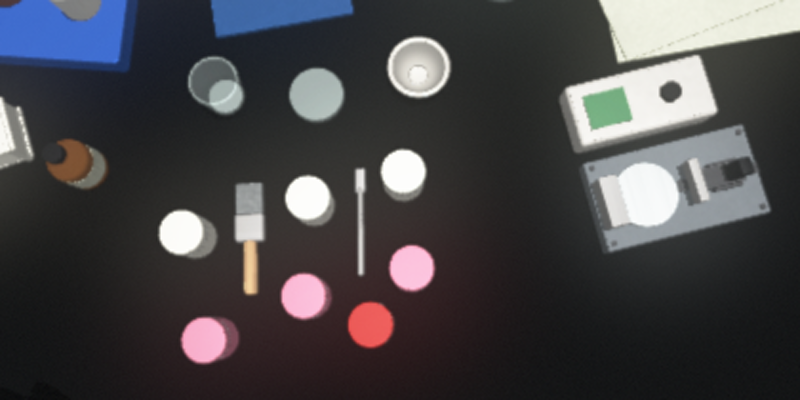

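View pics/scenec.png

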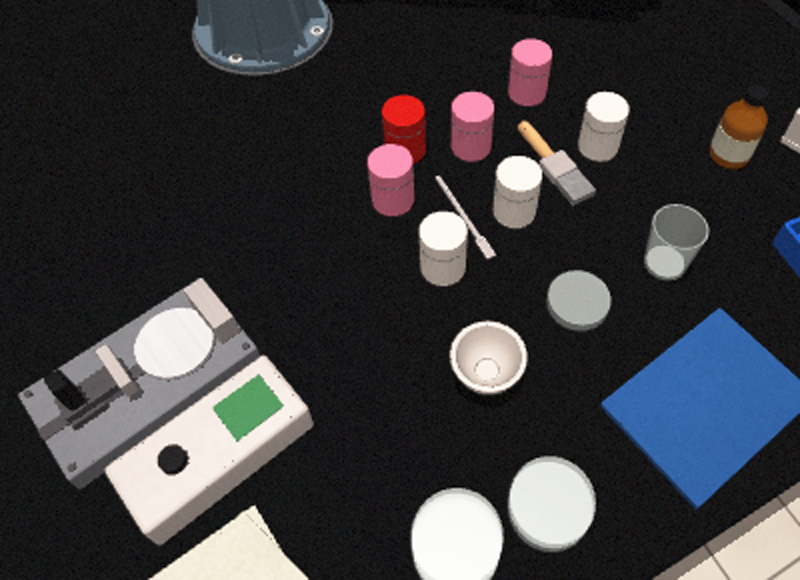

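The top crop shows three white jars at (183,232), (308,198) and (403,172), with the pink and red look-alikes below them. The mill is at right, with its handle at (738,168), and the scene view agrees. Next I'll refine the jar centres and the mill yaw from depth.

Run:
```python
from h import *
for c in ("top","scene"):
    p=cv2.imread(f"pics/{c}0.png");d=np.load(f"{c}_d.npy");C=calibration(c);K=np.array(C["intrinsics"]);T=np.array(C["T"])
    v,u=np.mgrid[:420,:560];r=np.stack([u,v,np.ones_like(u)],-1)@np.linalg.inv(K).T
    P=(r*d[...,None])@T[:3,:3].T+T[:3,3];z=P[...,2]
    sat=cv2.cvtColor(p,cv2.COLOR_BGR2HSV)
    white=(sat[...,1]<50)&(sat[...,2]>130)
    for x,y in ((.493,.341),(.53,.166),(.558,.038)):
        m=white&(z>.075)&(z<.1)&(np.hypot(P[...,0]-x,P[...,1]-y)<.06)
        # pixel blob centre, cast to lid plane
        q=P[m];(cc,rad)=cv2.minEnclosingCircle(q[:,:2].astype(np.float32))
        print(c,"jar",m.sum(),w(c,u[m].mean(),v[m].mean(),z=.085).round(4),np.median(q[:,2]).round(4),np.round(cc,4),round(rad,4))
    reg=(np.hypot(P[...,0]-.55,P[...,1]+.33)<.22)
    for n,a,b in (("base",.028,.040),("housing",.048,.062),("seat",.041,.049)):
        m=reg&(z>a)&(z<b)
        if n=="housing": m&=P[...,0]>.57
        if n=="seat": m&=white&(np.hypot(P[...,0]-.529,P[...,1]+.302)<.06)
        q=P[m][:,:2].astype(np.float32)
        if len(q)<10: print(n,len(q));continue
        print(c,n,len(q),cv2.minAreaRect(q),np.median(P[m],0).round(4), w(c,u[m].mean(),v[m].mean(),z=.045).round(4))
```

```text
top jar 426 [0.4894 0.3391 0.085 ] 0.0853 [0.4904 0.3401] 0.0304
top jar 414 [0.5313 0.1673 0.085 ] 0.0854 [0.5319 0.1674] 0.03
top jar 414 [0.5639 0.0366 0.085 ] 0.0856 [0.565  0.0368] 0.0302
top base 2517 ((0.5915583968162537, -0.3359163999557495), (0.236590176820755, 0.2385564148426056), 12.520183563232422) [ 0.5403 -0.3609  0.0357] [ 0.5407 -0.352   0.045 ]
top housing 2327 ((0.6294417381286621, -0.30832576751708984), (0.1581038385629654, 0.19979484379291534), 12.075641632080078) [ 0.6586 -0.2967  0.0559] [ 0.6625 -0.3019  0.045 ]
top seat 759 ((0.529776394367218, -0.3024062216281891), (0.0878039002418518, 0.09184988588094711), 72.50757598876953) [ 0.5304 -0.3046  0.0457] [ 0.5297 -0.3049  0.045 ]
scene jar 310 [0.4928 0.337  0.085 ] 0.0852 [0.4901 0.341 ] 0.0308
scene jar 367 [0.5347 0.1653 0.085 ] 0.0851 [0.5322 0.1682] 0.0309
scene jar 419 [0.5673 0.0353 0.085 ] 0.0851 [0.5653 0.0379] 0.0311
scene base 3420 ((0.5924685001373291, -0.33485689759254456), (0.24228420853614807, 0.23492980003356934), 12.53471851348877) [ 0.5742 -0.3673  0.0352] [ 0.5755 -0.3629  0.045 ]
scene housing 3766 ((0.6273576021194458, -0.31057316064834595), (0.1617424637079239, 0.2028237283229828), 12.539804458618164) [ 0.6663 -0.3049  0.0553] [ 0.6611 -0.3071  0.045 ]
scene seat 1054 ((0.5286126136779785, -0.30249932408332825), (0.08952043950557709, 0.08440469950437546), 13.054698944091797) [ 0.5304 -0.3018  0.0453] [ 0.53   -0.3019  0.045 ]
```

```bash
cat >> h.py <<'E'
def to(x,y,z,yaw=102.4,pr=True):
    s=telemetry.read_state();p=np.array(s["ee_pos"]);from scipy.spatial.transform import Rotation as R
    Rm=R.from_euler("xyz",s["tcp_rot"],degrees=True).as_matrix()
    print("t",round(s["clock"],2),"pos",p.round(4),"rot",np.round(s["tcp_rot"],2),"tool delta",(Rm.T@(np.array([x,y,z])-p)).round(4),"turn",round(-np.radians((yaw-s["tcp_rot"][2]+180)%360-180),4),"F",np.round(s["force"],2),"w",round(s["width"],4),"g",round(s["grasp_force"],1))
E
python3 -m jog '[{"claw":0,"delta_pos":[0,0,0.008],"turn":0.1375},{"claw":0,"delta_pos":[0,0,0.008],"turn":0.1375},{"claw":0,"delta_pos":[0,0,0.008],"turn":0.1375},{"claw":0,"delta_pos":[0,0,0.008],"turn":0.1375},{"claw":0,"delta_pos":[0,0,0.008],"turn":0.1375}]'
python3 -m jog '[{"claw":0,"delta_pos":[0,0,0.008],"turn":0.1375},{"claw":0,"delta_pos":[0,0,0.008],"turn":0.1375},{"claw":0,"delta_pos":[-0.03,0.028,0],"turn":0},{"claw":0,"delta_pos":[-0.03,0.028,0],"turn":0},{"claw":0,"delta_pos":[-0.03,0.028,0],"turn":0}]'
python3 -m jog '[{"claw":0,"delta_pos":[-0.03,0.028,0],"turn":0},{"claw":0,"delta_pos":[-0.03,0.028,0],"turn":0},{"claw":0,"delta_pos":[-0.03,0.028,0],"turn":0},{"claw":0,"delta_pos":[-0.03,0.028,0],"turn":0},{"claw":0,"delta_pos":[0,0,0],"turn":0}]'
python3 -c "from h import *
to(.4902,.3402,.15)"
```

```text
clock: 1.9
ee_pos: [0.2196, 0.5315, 0.2174]
tcp_rot: [180.0, -0.0, 117.8]
force: [0.0, 0.5, -0.8]
width: 0.0878
grasp_force: 0.0
clock: 2.4
ee_pos: [0.3216, 0.461, 0.2017]
tcp_rot: [180.0, -0.0, 102.5]
force: [0.3, 0.6, 0.9]
width: 0.0883
grasp_force: 0.0
clock: 2.9
ee_pos: [0.4601, 0.3656, 0.2019]
tcp_rot: [179.9, 0.0, 102.1]
force: [0.3, 0.6, -0.4]
width: 0.0881
grasp_force: 0.0
t 2.9 pos [0.4601 0.3656 0.2019] rot [1.7989e+02 5.0000e-02 1.0212e+02] tool delta [-0.0311  0.024   0.052 ] turn -0.0049 F [ 0.31  0.64 -0.37] w 0.0881 g 0.0
```

```bash
python3 -m jog '[{"claw":0,"delta_pos":[-0.031,0.024,0],"turn":0},{"claw":0,"delta_pos":[0,0,0.03],"turn":0},{"claw":0,"delta_pos":[0,0,0.03],"turn":0},{"claw":0,"delta_pos":[0,0,0],"turn":0}]'
python3 -c "from h import *
to(.4902,.3402,.065)"
```

```text
clock: 3.3
ee_pos: [0.4829, 0.3423, 0.1374]
tcp_rot: [-179.5, 0.1, 102.4]
force: [-0.2, -0.3, 0.3]
width: 0.0883
grasp_force: 0.0
t 3.3 pos [0.4829 0.3423 0.1374] rot [-1.7952e+02  8.0000e-02  1.0240e+02] tool delta [-0.0035  0.0073  0.0723] turn -0.0001 F [-0.24 -0.28  0.33] w 0.0883 g 0.0
```

```bash
python3 -m jog '[{"claw":0,"delta_pos":[-0.003,0.007,0],"turn":0},{"claw":0,"delta_pos":[0,0,0.036],"turn":0},{"claw":0,"delta_pos":[0,0,0.036],"turn":0},{"claw":0,"delta_pos":[0,0,0],"turn":0}]'
python3 -c "from h import *
to(.4902,.3402,.065)"
```

```text
clock: 3.7
ee_pos: [0.4915, 0.3412, 0.067]
tcp_rot: [-179.7, 0.1, 102.4]
force: [-0.9, -0.3, -0.4]
width: 0.0883
grasp_force: 0.0
t 3.7 pos [0.4915 0.3412 0.067 ] rot [-1.7966e+02  7.0000e-02  1.0243e+02] tool delta [-0.0007 -0.0015  0.002 ] turn 0.0006 F [-0.85 -0.34 -0.39] w 0.0883 g 0.0
```

```bash
python3 -m jog '[{"claw":1,"delta_pos":[0,0,0.002],"turn":0},{"claw":1,"delta_pos":[0,0,0],"turn":0},{"claw":1,"delta_pos":[0,0,0],"turn":0},{"claw":1,"delta_pos":[0,0,0],"turn":0},{"claw":1,"delta_pos":[0,0,0],"turn":0}]' 25
python3 -m jog '[{"claw":1,"delta_pos":[0,0,0],"turn":0},{"claw":1,"delta_pos":[0,0,-0.01],"turn":0},{"claw":1,"delta_pos":[0,0,-0.015],"turn":0},{"claw":1,"delta_pos":[0,0,-0.01],"turn":0},{"claw":1,"delta_pos":[0,0,0],"turn":0}]'
python3 -m jog '[{"claw":1,"delta_pos":[0,0,0],"turn":0}]'
python3 -m jog '[{"claw":1,"delta_pos":[0,0,0],"turn":0}]'
python3 -m jog '[{"claw":1,"delta_pos":[0,0,0],"turn":0}]'
python3 -m jog '[{"claw":1,"delta_pos":[0,0,0],"turn":0}]'
python3 -c "from h import *
to(.4902,.3402,.065)"
```

```text
clock: 4.2
ee_pos: [0.4927, 0.3422, 0.0697]
tcp_rot: [-179.9, -0.0, 102.4]
force: [-8.0, -0.8, 6.2]
width: 0.0596
grasp_force: 25.0
clock: 4.7
ee_pos: [0.4955, 0.3427, 0.1057]
tcp_rot: [179.7, -0.1, 102.4]
force: [0.7, 0.5, -6.2]
width: 0.0596
grasp_force: 25.0
clock: 4.8
ee_pos: [0.4941, 0.342, 0.1034]
tcp_rot: [179.9, -0.0, 102.4]
force: [-0.9, 0.0, -6.1]
width: 0.0599
grasp_force: 25.0
clock: 4.9
ee_pos: [0.4933, 0.3417, 0.1022]
tcp_rot: [-179.9, 0.0, 102.4]
force: [-0.1, 0.2, -6.5]
width: 0.0596
grasp_force: 25.0
clock: 5.0
ee_pos: [0.4932, 0.3416, 0.1019]
tcp_rot: [-179.9, 0.0, 102.4]
force: [-0.4, 0.7, -5.7]
width: 0.0594
grasp_force: 25.0
clock: 5.1
ee_pos: [0.4933, 0.3417, 0.1021]
tcp_rot: [-179.9, 0.0, 102.4]
force: [0.2, -0.7, -7.0]
width: 0.0598
grasp_force: 25.0
t 5.1 pos [0.4933 0.3417 0.1021] rot [-1.7993e+02  1.0000e-02  1.0240e+02] tool delta [-0.0008 -0.0033  0.0371] turn -0.0 F [ 0.21 -0.73 -7.04] w 0.0598 g 25.0
```

The jar weighs about 6.3 N, or 0.64 kg, so it is the loaded one and the light jars don't need touching. Carrying it over to the mill.

```bash
python3 -m jog '[{"claw":1,"delta_pos":[0,0,-0.03],"turn":0},{"claw":1,"delta_pos":[-0.01,0,-0.035],"turn":0},{"claw":1,"delta_pos":[-0.02,-0.005,-0.03],"turn":0},{"claw":1,"delta_pos":[-0.03,-0.006,0],"turn":0},{"claw":1,"delta_pos":[-0.04,-0.007,0],"turn":0}]'
python3 -m jog '[{"claw":1,"delta_pos":[-0.04,-0.007,0],"turn":0},{"claw":1,"delta_pos":[-0.04,-0.007,0],"turn":0},{"claw":1,"delta_pos":[-0.04,-0.007,0],"turn":0},{"claw":1,"delta_pos":[-0.04,-0.007,0],"turn":0},{"claw":1,"delta_pos":[-0.04,-0.007,0],"turn":0}]'
python3 -m jog '[{"claw":1,"delta_pos":[-0.04,-0.007,0],"turn":0},{"claw":1,"delta_pos":[-0.04,-0.007,0],"turn":0},{"claw":1,"delta_pos":[-0.04,-0.007,0],"turn":0},{"claw":1,"delta_pos":[-0.04,-0.007,0],"turn":0},{"claw":1,"delta_pos":[-0.03,-0.004,0],"turn":0}]'
python3 -m jog '[{"claw":1,"delta_pos":[-0.03,-0.004,0],"turn":0},{"claw":1,"delta_pos":[-0.02,0,0],"turn":0},{"claw":1,"delta_pos":[-0.01,0,0],"turn":0},{"claw":1,"delta_pos":[0,0,0],"turn":0},{"claw":1,"delta_pos":[0,0,0],"turn":0}]'
python3 -c "from h import *
to(.529,-.302,.120)"
```

```text
clock: 5.6
ee_pos: [0.498, 0.2406, 0.1991]
tcp_rot: [179.8, -0.0, 102.5]
force: [-0.2, -1.2, -5.9]
width: 0.0599
grasp_force: 25.0
clock: 6.1
ee_pos: [0.506, 0.036, 0.1976]
tcp_rot: [-180.0, -0.0, 102.4]
force: [0.5, 0.3, -6.4]
width: 0.0596
grasp_force: 25.0
clock: 6.6
ee_pos: [0.5156, -0.1574, 0.1976]
tcp_rot: [-180.0, 0.0, 102.3]
force: [-0.5, -0.3, -6.0]
width: 0.06
grasp_force: 25.0
clock: 7.1
ee_pos: [0.5248, -0.2132, 0.1973]
tcp_rot: [-180.0, -0.1, 102.4]
force: [-0.8, 0.3, -5.1]
width: 0.0596
grasp_force: 25.0
t 7.1 pos [ 0.5248 -0.2132  0.1973] rot [-1.7997e+02 -8.0000e-02  1.0244e+02] tool delta [-0.0877 -0.015   0.0772] turn 0.0006 F [-0.85  0.25 -5.15] w 0.0596 g 25.0
```

```bash
python3 -m jog '[{"claw":1,"delta_pos":[-0.022,-0.004,0],"turn":0},{"claw":1,"delta_pos":[-0.025,-0.004,0],"turn":0},{"claw":1,"delta_pos":[-0.025,-0.004,0],"turn":0},{"claw":1,"delta_pos":[-0.015,-0.003,0],"turn":0},{"claw":1,"delta_pos":[0,0,0.02],"turn":0}]'
python3 -m jog '[{"claw":1,"delta_pos":[0,0,0.02],"turn":0},{"claw":1,"delta_pos":[0,0,0.015],"turn":0},{"claw":1,"delta_pos":[0,0,0],"turn":0},{"claw":1,"delta_pos":[0,0,0],"turn":0},{"claw":1,"delta_pos":[0,0,0],"turn":0}]'
python3 - <<'E'
from h import *
to(.529,-.302,.113)
p,d=read_camera("scene");cv2.imwrite("pics/s1.png",cv2.resize(p[200:400,40:280],(720,600)))
p,d=read_camera("wrist");cv2.imwrite("pics/w1.png",p)
E
```

```text
clock: 7.6
ee_pos: [0.5308, -0.3049, 0.1807]
tcp_rot: [179.8, 0.3, 102.4]
force: [1.0, -0.5, -5.7]
width: 0.0596
grasp_force: 25.0
clock: 8.1
ee_pos: [0.5297, -0.3028, 0.144]
tcp_rot: [179.9, 0.1, 102.4]
force: [-1.3, -0.2, -6.0]
width: 0.0596
grasp_force: 25.0
t 8.1 pos [ 0.5297 -0.3028  0.144 ] rot [1.7993e+02 9.0000e-02 1.0243e+02] tool delta [ 0.0009 -0.0006  0.031 ] turn 0.0005 F [-1.29 -0.23 -6.02] w 0.0596 g 25.0
```

View pics/s1.png

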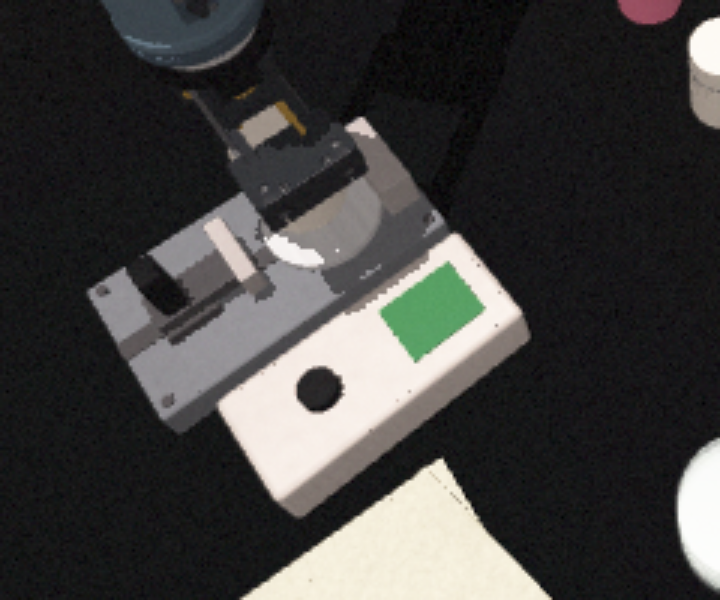

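The picture shows the hand over the seat, with the disc at (320,220) and the jar hidden behind the gripper. Lowering it gently now.

```bash
python3 -m jog '[{"claw":1,"delta_pos":[0.001,0,0.013],"turn":0},{"claw":1,"delta_pos":[0,0,0.013],"turn":0},{"claw":1,"delta_pos":[0,0,0],"turn":0},{"claw":1,"delta_pos":[0,0,0],"turn":0}]'
python3 -m jog '[{"claw":1,"delta_pos":[0,0,0.003],"turn":0},{"claw":1,"delta_pos":[0,0,0.002],"turn":0},{"claw":1,"delta_pos":[0,0,0],"turn":0}]'
python3 -m jog '[{"claw":1,"delta_pos":[0,0,0.002],"turn":0},{"claw":1,"delta_pos":[0,0,0.002],"turn":0},{"claw":1,"delta_pos":[0,0,0],"turn":0}]'
python3 -c "from h import *
to(.529,-.302,.105)"
```

```text
clock: 8.6
ee_pos: [0.5282, -0.3013, 0.1158]
tcp_rot: [-179.9, -0.1, 102.4]
force: [0.2, -0.6, -6.0]
width: 0.0595
grasp_force: 25.0
clock: 8.9
ee_pos: [0.5289, -0.3019, 0.1119]
tcp_rot: [180.0, 0.0, 102.4]
force: [-0.6, 0.2, -3.0]
width: 0.06
grasp_force: 25.0
clock: 9.2
ee_pos: [0.5289, -0.3018, 0.1078]
tcp_rot: [180.0, 0.0, 102.4]
force: [-0.3, -1.9, -1.9]
width: 0.06
grasp_force: 25.0
t 9.2 pos [ 0.5289 -0.3018  0.1078] rot [1.7998e+02 3.0000e-02 1.0240e+02] tool delta [-0.0002  0.0001  0.0028] turn 0.0 F [-0.3  -1.95 -1.91] w 0.06 g 25.0
```

```bash
python3 -m jog '[{"claw":1,"delta_pos":[0,0,0.001],"turn":0},{"claw":1,"delta_pos":[0,0,0.001],"turn":0},{"claw":1,"delta_pos":[0,0,0],"turn":0}]'
python3 -m jog '[{"claw":1,"delta_pos":[0,0,0.001],"turn":0},{"claw":1,"delta_pos":[0,0,0],"turn":0}]'
python3 -c "from h import *
to(.529,-.302,.105)"
```

```text
clock: 9.5
ee_pos: [0.5291, -0.302, 0.1068]
tcp_rot: [180.0, 0.1, 102.4]
force: [-1.7, 0.9, 4.8]
width: 0.0596
grasp_force: 25.0
clock: 9.7
ee_pos: [0.5292, -0.3021, 0.1066]
tcp_rot: [180.0, 0.1, 102.4]
force: [-4.1, 0.8, 10.4]
width: 0.0597
grasp_force: 25.0
t 9.7 pos [ 0.5292 -0.3021  0.1066] rot [1.7997e+02 8.0000e-02 1.0242e+02] tool delta [ 0.0002 -0.0001  0.0016] turn 0.0003 F [-4.13  0.85 10.38] w 0.0597 g 25.0
```

The seat has bottomed out. Relieving the push, then releasing.

```bash
python3 -m jog '[{"claw":1,"delta_pos":[0,0,-0.002],"turn":0},{"claw":1,"delta_pos":[0,0,0],"turn":0},{"claw":0.15,"delta_pos":[0,0,0],"turn":0},{"claw":0.1,"delta_pos":[0,0,0],"turn":0},{"claw":0,"delta_pos":[0,0,0],"turn":0}]'
python3 -m jog '[{"claw":0,"delta_pos":[0,0,0],"turn":0},{"claw":0,"delta_pos":[0,0,-0.02],"turn":0},{"claw":0,"delta_pos":[0,0,-0.035],"turn":0},{"claw":0,"delta_pos":[0,0,-0.035],"turn":0},{"claw":0,"delta_pos":[-0.03,0,-0.02],"turn":0}]'
python3 -m jog '[{"claw":0,"delta_pos":[-0.04,0,0],"turn":0},{"claw":0,"delta_pos":[-0.04,0,0],"turn":0},{"claw":0,"delta_pos":[0,0,0],"turn":0},{"claw":0,"delta_pos":[0,0,0],"turn":0}]'
python3 - <<'E'
from h import *
to(.551,-.414,.20)
p,d=read_camera("wrist");cv2.imwrite("pics/w2.png",p)
for n,z in (("jaw_handle",.095),("jar_a",.037),("jaw_face",.06)):
    for b in nets.pinpoint("wrist",n):
        if b["p"]>.3: print(n,np.round(b["position"]),round(b["p"],2),w("wrist",*b["position"],z=z).round(3))
p,d=read_camera("scene");cv2.imwrite("pics/s2.png",cv2.resize(p[200:400,40:280],(720,600)))
E
```

```text
clock: 10.2
ee_pos: [0.5288, -0.3014, 0.1065]
tcp_rot: [180.0, -0.0, 102.4]
force: [-0.3, -0.6, -0.2]
width: 0.0821
grasp_force: 0.0
clock: 10.7
ee_pos: [0.5361, -0.329, 0.2198]
tcp_rot: [179.9, 0.1, 102.6]
force: [1.1, -0.7, -0.3]
width: 0.0882
grasp_force: 0.0
clock: 11.1
ee_pos: [0.5519, -0.4093, 0.2158]
tcp_rot: [-180.0, -0.1, 102.3]
force: [-0.1, 0.4, 0.1]
width: 0.0887
grasp_force: 0.0
t 11.1 pos [ 0.5519 -0.4093  0.2158] rot [-1.7997e+02 -8.0000e-02  1.0233e+02] tool delta [-0.0044 -0.0019  0.0158] turn -0.0012 F [-0.06  0.4   0.09] w 0.0887 g 0.0
jaw_handle [284. 215.] 0.91 [ 0.555 -0.412  0.095]
jar_a [282.  47.] 0.7 [ 0.528 -0.299  0.037]
jaw_face [281. 129.] 0.76 [ 0.541 -0.358  0.06 ]
```

View pics/w2.png

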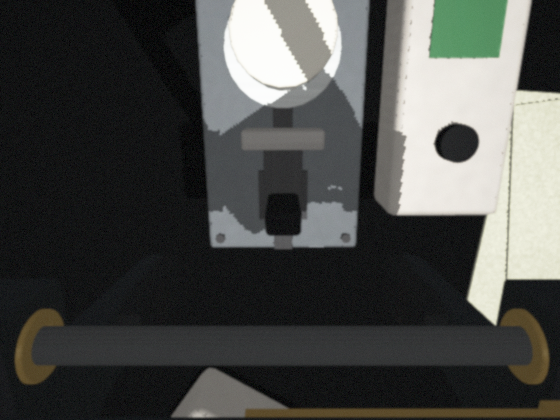

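View pics/s2.png

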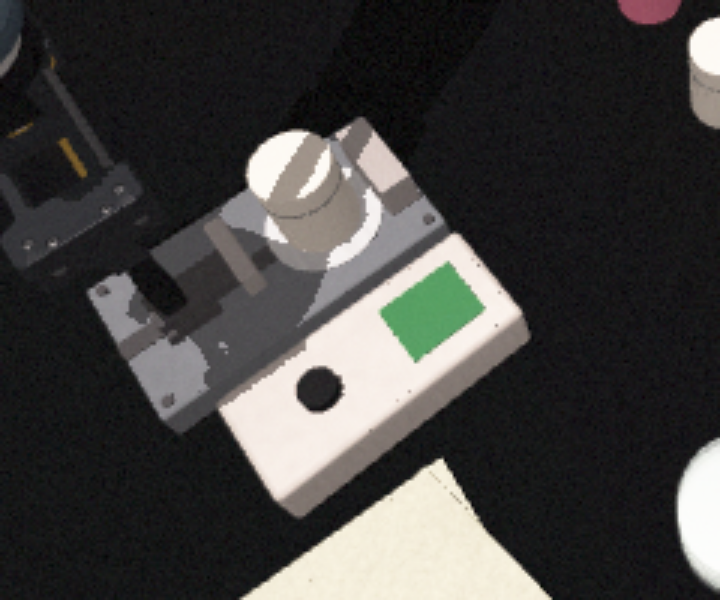

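The jar stands upright on the sunken seat, with its lid at (283,40) in the wrist view. The handle is at (284,215) there, about (0.554,-0.416) in world coordinates.

```bash
python3 -m jog '[{"claw":0,"delta_pos":[-0.007,0.001,0.03],"turn":0},{"claw":0,"delta_pos":[0,0,0.03],"turn":0},{"claw":0,"delta_pos":[0,0,0.02],"turn":0},{"claw":0,"delta_pos":[0,0,0],"turn":0},{"claw":0,"delta_pos":[0,0,0],"turn":0}]'
python3 -c "from h import *
to(.554,-.416,.095)"
```

```text
clock: 11.85
ee_pos: [0.5551, -0.4151, 0.1372]
tcp_rot: [-180.0, -0.0, 102.4]
force: [-0.1, -0.6, 0.7]
width: 0.0881
grasp_force: 0.0
t 11.85 pos [ 0.5551 -0.4151  0.1372] rot [-180.     -0.    102.44] tool delta [-0.0006 -0.0012  0.0422] turn 0.0008 F [-0.12 -0.58  0.7 ] w 0.0881 g 0.0
```

```bash
python3 -m jog '[{"claw":0,"delta_pos":[-0.0005,-0.001,0.02],"turn":0},{"claw":0,"delta_pos":[0,0,0.02],"turn":0},{"claw":0,"delta_pos":[0,0,0],"turn":0},{"claw":0.4,"delta_pos":[0,0,0],"turn":0},{"claw":0.6,"delta_pos":[0,0,0],"turn":0}]' 12
python3 -m jog '[{"claw":1,"delta_pos":[0,0,0],"turn":0},{"claw":1,"delta_pos":[0,0,0],"turn":0},{"claw":1,"delta_pos":[0,0,0],"turn":0},{"claw":1,"delta_pos":[0,0,0],"turn":0}]' 12
python3 -c "from h import *
to(.554,-.416,.095)"
```

```text
clock: 12.35
ee_pos: [0.555, -0.4172, 0.0991]
tcp_rot: [179.9, 0.2, 102.4]
force: [-0.6, -0.7, 1.1]
width: 0.0745
grasp_force: 0.0
clock: 12.75
ee_pos: [0.554, -0.4164, 0.0969]
tcp_rot: [180.0, 0.0, 102.4]
force: [0.4, 0.2, 0.1]
width: 0.0422
grasp_force: 0.0
t 12.75 pos [ 0.554  -0.4164  0.0969] rot [1.7999e+02 1.0000e-02 1.0241e+02] tool delta [0.0004 0.0001 0.0019] turn 0.0001 F [0.36 0.23 0.05] w 0.0422 g 0.0
```

```bash
python3 -m jog '[{"claw":1,"delta_pos":[0,0,0],"turn":0},{"claw":1,"delta_pos":[0,0,0],"turn":0},{"claw":1,"delta_pos":[0,0,0],"turn":0},{"claw":1,"delta_pos":[0,0,0],"turn":0}]' 12
python3 -m jog '[{"claw":1,"delta_pos":[0.002,0,0],"turn":0},{"claw":1,"delta_pos":[0.004,0,0],"turn":0},{"claw":1,"delta_pos":[0.004,0,0],"turn":0},{"claw":1,"delta_pos":[0.004,0,0],"turn":0},{"claw":1,"delta_pos":[0,0,0],"turn":0}]'
python3 -c "from h import *
to(.554,-.416,.095)"
```

```text
clock: 13.15
ee_pos: [0.5543, -0.4162, 0.0966]
tcp_rot: [180.0, 0.0, 102.4]
force: [2.1, 0.7, -1.3]
width: 0.0236
grasp_force: 12.0
clock: 13.65
ee_pos: [0.5512, -0.4022, 0.0966]
tcp_rot: [180.0, 0.0, 102.4]
force: [3.6, -0.3, -2.8]
width: 0.0238
grasp_force: 12.0
t 13.65 pos [ 0.5512 -0.4022  0.0966] rot [179.97   0.   102.42] tool delta [-0.014  -0.0002  0.0016] turn 0.0003 F [ 3.65 -0.31 -2.75] w 0.0238 g 12.0
```

```bash
python3 -m jog '[{"claw":1,"delta_pos":[0.003,0,0],"turn":0},{"claw":1,"delta_pos":[0.003,0,0],"turn":0},{"claw":1,"delta_pos":[0.003,0,0],"turn":0},{"claw":1,"delta_pos":[0.003,0,0],"turn":0},{"claw":1,"delta_pos":[0,0,0],"turn":0}]'
python3 -m jog '[{"claw":1,"delta_pos":[0.002,0,0],"turn":0},{"claw":1,"delta_pos":[0.002,0,0],"turn":0},{"claw":1,"delta_pos":[0.002,0,0],"turn":0}]'
python3 -m jog '[{"claw":1,"delta_pos":[0.002,0,0],"turn":0},{"claw":1,"delta_pos":[0.001,0,0],"turn":0}]'
python3 - <<'E'
from h import *
to(.554,-.416,.095)
p,d=read_camera("scene");cv2.imwrite("pics/s3.png",cv2.resize(p[200:400,40:280],(720,600)))
E
```

```text
clock: 14.15
ee_pos: [0.5486, -0.3907, 0.0967]
tcp_rot: [180.0, 0.0, 102.4]
force: [3.6, -0.9, -3.2]
width: 0.024
grasp_force: 12.0
clock: 14.45
ee_pos: [0.5476, -0.3864, 0.0967]
tcp_rot: [179.9, 0.2, 102.4]
force: [7.4, -6.0, -6.5]
width: 0.0234
grasp_force: 12.0
clock: 14.65
ee_pos: [0.547, -0.3835, 0.0967]
tcp_rot: [179.9, 0.2, 102.4]
force: [6.3, -6.0, -6.7]
width: 0.0238
grasp_force: 12.0
t 14.65 pos [ 0.547  -0.3835  0.0967] rot [1.7993e+02 1.6000e-01 1.0238e+02] tool delta [-0.0333 -0.0001  0.0018] turn -0.0003 F [ 6.26 -5.97 -6.74] w 0.0238 g 12.0
```

View pics/s3.png

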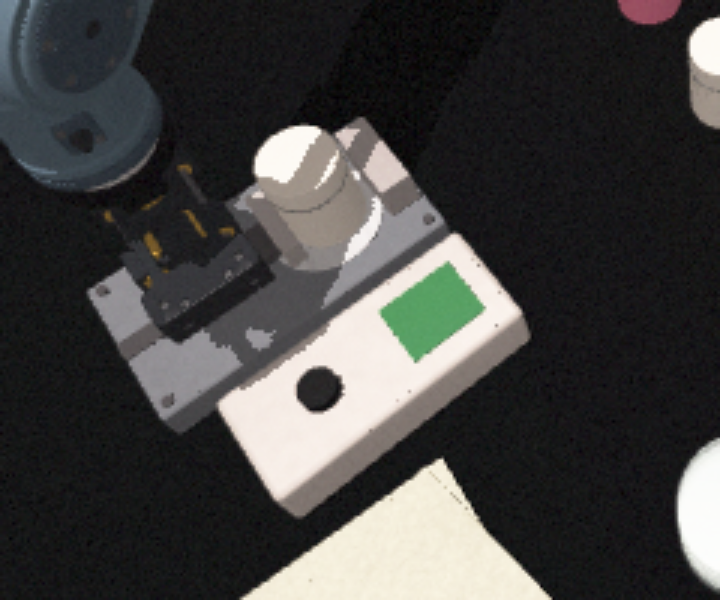

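The jaw at (275,235) is touching the jar, which is still upright and sliding towards the stop at (390,165). Continuing in small steps.

```bash
python3 -m jog '[{"claw":1,"delta_pos":[0.0015,0,0],"turn":0},{"claw":1,"delta_pos":[0.0015,0,0],"turn":0}]'
python3 -m jog '[{"claw":1,"delta_pos":[0.001,0,0],"turn":0},{"claw":1,"delta_pos":[0.001,0,0],"turn":0}]'
python3 -m jog '[{"claw":1,"delta_pos":[0.001,0,0],"turn":0},{"claw":1,"delta_pos":[0,0,0],"turn":0}]'
python3 -c "from h import *
to(.554,-.416,.095)"
```

```text
clock: 14.9
ee_pos: [0.5464, -0.3807, 0.0967]
tcp_rot: [179.9, 0.2, 102.4]
force: [7.0, -6.0, -6.9]
width: 0.0239
grasp_force: 12.0
clock: 15.1
ee_pos: [0.5459, -0.3787, 0.0967]
tcp_rot: [179.9, 0.2, 102.4]
force: [7.4, -6.1, -8.2]
width: 0.0238
grasp_force: 12.0
clock: 15.3
ee_pos: [0.5457, -0.3776, 0.0967]
tcp_rot: [179.9, 0.2, 102.4]
force: [6.3, -6.2, -6.8]
width: 0.0241
grasp_force: 12.0
t 15.3 pos [ 0.5457 -0.3776  0.0967] rot [1.7993e+02 1.5000e-01 1.0238e+02] tool delta [-0.0393 -0.0001  0.0018] turn -0.0003 F [ 6.34 -6.18 -6.84] w 0.0241 g 12.0
```

```bash
python3 -m jog '[{"claw":1,"delta_pos":[0.001,0,0],"turn":0},{"claw":1,"delta_pos":[0,0,0],"turn":0}]'
python3 -m jog '[{"claw":1,"delta_pos":[0.001,0,0],"turn":0},{"claw":1,"delta_pos":[0,0,0],"turn":0}]'
python3 -c "from h import *
to(.554,-.416,.095)"
```

```text
clock: 15.5
ee_pos: [0.5456, -0.3771, 0.0967]
tcp_rot: [179.9, 0.2, 102.4]
force: [7.3, -5.8, -7.9]
width: 0.0239
grasp_force: 12.0
clock: 15.7
ee_pos: [0.5456, -0.377, 0.0968]
tcp_rot: [179.9, 0.3, 102.4]
force: [7.6, -10.3, -10.0]
width: 0.0237
grasp_force: 12.0
t 15.7 pos [ 0.5456 -0.377   0.0968] rot [179.89   0.31 102.36] tool delta [-0.0399 -0.0001  0.002 ] turn -0.0007 F [  7.58 -10.33  -9.99] w 0.0237 g 12.0
```

Motion has stopped at about 40 mm and the force is rising, so the jar is snug. Releasing and retreating.

```bash
python3 -m jog '[{"claw":1,"delta_pos":[-0.001,0,0],"turn":0},{"claw":1,"delta_pos":[0,0,0],"turn":0},{"claw":0.5,"delta_pos":[0,0,0],"turn":0},{"claw":0.3,"delta_pos":[0,0,0],"turn":0},{"claw":0.1,"delta_pos":[0,0,0],"turn":0}]'
python3 -m jog '[{"claw":0,"delta_pos":[0,0,0],"turn":0},{"claw":0,"delta_pos":[0,0,0],"turn":0},{"claw":0,"delta_pos":[0,0,-0.02],"turn":0},{"claw":0,"delta_pos":[0,0,-0.04],"turn":0},{"claw":0,"delta_pos":[-0.01,0,-0.04],"turn":0}]'
python3 -m jog '[{"claw":0,"delta_pos":[-0.04,0,-0.02],"turn":0},{"claw":0,"delta_pos":[-0.03,0,0],"turn":0},{"claw":0,"delta_pos":[0,0,0],"turn":0},{"claw":0,"delta_pos":[0,0,0],"turn":0},{"claw":0,"delta_pos":[0,0,0],"turn":0}]'
python3 - <<'E'
from h import *
to(.551,-.414,.20)
p,d=read_camera("scene");cv2.imwrite("pics/s4.png",cv2.resize(p[200:400,40:280],(720,600)))
for c in("scene","top"):
    q,d=(p,d) if c=="scene" else read_camera(c)
    C=calibration(c);K=np.array(C["intrinsics"]);T=np.array(C["T"]);v,u=np.mgrid[:420,:560]
    P=((np.stack([u,v,np.ones_like(u)],-1)@np.linalg.inv(K).T)*d[...,None])@T[:3,:3].T+T[:3,3]
    m=(abs(P[...,2]-.122)<.006)&(np.hypot(P[...,0]-.527,P[...,1]+.295)<.06);a=np.radians(12.4)
    if m.sum()>5:
        (cx,cy),r=cv2.minEnclosingCircle(P[m][:,:2].astype(np.float32));dx,dy=cx-.529,cy+.302
        print(c,m.sum(),"lid z",np.median(P[m][:,2]).round(4),"mill xy",round(dx*np.cos(a)+dy*np.sin(a),4),round(-dx*np.sin(a)+dy*np.cos(a),4),"r",round(r,4))
E
```

```text
clock: 16.2
ee_pos: [0.5445, -0.3751, 0.0967]
tcp_rot: [-180.0, -0.0, 102.4]
force: [0.2, -0.8, -0.2]
width: 0.0457
grasp_force: 0.0
clock: 16.7
ee_pos: [0.5465, -0.3836, 0.1967]
tcp_rot: [-179.9, -0.2, 102.5]
force: [0.6, -0.5, 0.0]
width: 0.0857
grasp_force: 0.0
clock: 17.2
ee_pos: [0.5618, -0.4521, 0.2157]
tcp_rot: [-179.9, -0.1, 102.4]
force: [0.2, 0.2, -0.6]
width: 0.0883
grasp_force: 0.0
t 17.2 pos [ 0.5618 -0.4521  0.2157] rot [-1.7995e+02 -1.2000e-01  1.0243e+02] tool delta [ 0.0395 -0.0023  0.0158] turn 0.0006 F [ 0.21  0.2  -0.57] w 0.0883 g 0.0
scene 550 lid z 0.1221 mill xy -0.0018 0.0114 r 0.0305
top 462 lid z 0.1225 mill xy -0.0019 0.0116 r 0.0307
```

View pics/s4.png

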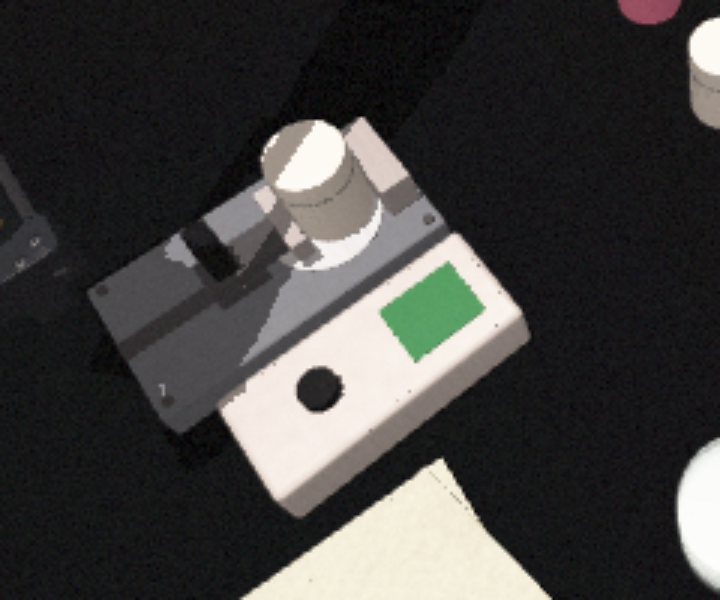

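The jar is clamped between the jaw at (285,225) and the stop at (385,160). Its lid is at 0.122 m, so the seat is down, and the hand is clear. Handing in.

```bash
python3 -c "from h import *
print(close_job())"
```

```text
the job is handed in; nothing more can be done
None
```

The loaded jar (about 0.64 kg by feel) stands clamped between jaw and stop on the fully sunk seat, the two light jars were never touched, and the job is handed in at about 17 s; the hand-in gave no verdict.

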